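# Press a seal into a wooden plaque with the pedal press

## Task

Push the wooden plaque along its guides in the green hand press until it is fully home against the rear frame, and turn the round die dial on the press head so that its yellow notch points straight at the red mark on the white ring. When both are set, press the pedal down to its stop, lean on it there with some 20 to 35 N for about a second, and let it come back up, with plaque and dial left as set. Do not disturb the tape, torch, glue bottle and cup.

Things in the scene. Friction and masses are not known exactly. Their poses are not given: they have to be found in the camera images.
- press: Green hand press, fixed, base 290 x 300 x 18 mm; origin on the table under its middle, x away from its front, y to its left. In its frame: steel bed along x at y +75 mm, x -135 to +100, top 30 mm high; rear frame, which stops the plaque, front face at x +100, 90 high; round head radius 60 over the bed at x +60, from 69 to 105 high; pedal at y -85, hinge at x +85, 50 high.
- plaque: Loose wooden plaque 160 (x) x 90 x 18 mm, about 0.2 kg, on the bed between two guide rails (2.5 mm play each side, 10 mm above the bed), partly under the head; origin at the centre of its underside, x along the bed. Starts 35 to 60 mm short of the stop; its free front edge is 80 mm to -x of its origin. Fully home, its origin is at x = +20 mm of the press.
- dial_grip (a point): Point on the vertical axis of the die dial, at the height to grip (139 mm). The dial is an aluminium disc of radius 45 mm, top 115 mm above the table, carrying a black bar grip 64 mm long, 16 wide, 34 high (top at 149 mm) that lies along the line from axis to notch. It turns stiffly (about 0.1 N m) and stays where left.
- dial_notch (a point): The yellow notch on the dial's disc, at its rim: the point 42 mm from the dial's axis, on the line of the bar grip. Only this end has yellow on the disc; a yellow line on the bar's top also runs from the axis toward it.
- mark_point (a point): The point 42 mm from the dial's axis, in line with the red mark on the white ring around the dial (the mark itself is at 47 to 60 mm from the axis). The dial is set when the notch is here. The ring is set differently each time and does not move.
- dial (a joint): Angle of the dial (rad), 0 with the notch toward the press's front (-x), growing anticlockwise seen from above; hard limits at -0.9 and 2.95. It starts 0.7 to 3.3 rad anticlockwise of the mark, so it must be turned clockwise, which may take more than one grasp.
- pedal (a joint): Angle of the pedal (rad), 0 released and growing as it is pressed; its hard stop is at 0.20, where the pedal is level. A spring returns it; pushing on the tread takes about 6 N at first, about 9 N just before the stop, and then the force rises steeply; over 45 N on the tread is too much.
- tread: Black rubber tread with yellow ribs near the pedal's free end, 80 x 80 x 10 mm; origin at the centre of its underside, 170 mm from the hinge, x axis towards the hinge. It slopes up towards the front by 0.2 rad when released.
- tread_top (a point): Centre of the tread's top face, about 98 mm above the table when released and about 65 mm at the stop.
- tape: Red roll of tape lying flat, 104 mm across, 48 mm high; origin at the centre of its underside. Leave it alone.
- torch: Yellow torch standing on its head, 72 mm across at the foot, 165 mm high; origin at the centre of its underside. Leave it alone.
- glue: White bottle with a blue cap, 56 mm across, 130 mm high; origin at the centre of its underside. Leave it alone.
- cup: Blue ceramic cup, 84 mm across, 100 mm high; origin at the centre of its underside. Leave it alone.
Things that resemble listed ones, but are neither listed nor needed, are in the scene too. What is meant by the plaque is not blue or pink, and is the larger of those in its own colour.

How it is judged:
On the way, in this order (a step that is already met when the one before it is completed fails the run):
1. the plaque is home against the rear frame (within 3.5 mm) and the dial's notch points at the red mark (within 8 degrees), in either order, with the pedal up (x of plaque in the frame of press above 0.0165 m and angle between plaque's own z axis and vertical below 0.05 rad and horizontal distance between dial_notch and mark_point below 0.006 m and value of joint pedal below 0.05 rad), for 0.2 s.
2. with both still set, the pedal is held at its stop (0.19 rad or more) with at least 14 N on the tread for 0.5 s (x of plaque in the frame of press above 0.0165 m and horizontal distance between dial_notch and mark_point below 0.006 m and value of joint pedal above 0.19 rad and contact force between anything else and tread above 14 N), for 0.5 s.
At the end, for the whole second after the job is handed in: The plaque lies flat and at rest, within 3.5 mm of fully home; the dial's notch is within 6 mm of the mark point (8 degrees); the pedal, having been held firmly at its stop, is back up (under 0.03 rad) (x of plaque in the frame of press above 0.0165 m and angle between plaque's own z axis and vertical below 0.05 rad and horizontal distance between dial_notch and mark_point below 0.006 m and value of joint pedal below 0.03 rad and linear speed of plaque below 0.02 m/s); the robot touches nothing.
It fails at once if a bystander (tape, torch, glue, cup) is moved by more than 20 mm or tipped over (distance of any of tape, torch, glue, cup from where it was at the start of the episode above 0.02 m or angle between any of tape, torch, glue, cup's own z axis and vertical above 0.3 rad).
It fails at once if the pedal's tread is pressed with more than 45 N (contact force between anything else and tread above 45 N).
It also fails if it takes over 70 s, if anything falls off the work surface, if the arm or the gripper's body presses on something with over 40 N, if the wrist force passes 120 N, or if a joint passes its speed limit or range.

## Robot

A 7-joint arm with a two-finger parallel gripper is mounted at the origin on the work surface. World frame = base frame: x ahead of the robot, y to its left, z up, the work surface at z = 0. Lengths are in m, angles in rad, forces in N, time in s.
With the tool pointing down it reaches from about 0.425 to 0.925 m from the base axis. Payload 6.8 kg.
Tool frame: the origin (TCP) lies midway between the tips of the shut fingers; the grasp point (between the pads) lies 19 mm behind it; x points along the fingers, y is the direction in which the jaws open and shut, and the axes are right-handed (so a half turn about x gives the same grasp; the last joint's range is limited). The gripper opens to 85 mm and grips with 20 to 120 N. Pads are 22 mm wide; open, the fingers measure 114 mm over their backs; the gripper's body (76 mm by 85 mm) begins 54 mm behind the grasp point. The pads swing forward as they close: fully open they stand 13 mm farther back than shut.
Start: joints at [1.08, 0.477, 0.022, 1.555, -0.011, 1.109, -0.083], TCP at [0.252, -0.626, 0.231] pointing down, gripper open.
Joint ranges: [-2.96, 2.96], [-0.34, 2.1], [-1.41, 1.46], [0.24, 2.44], [-1.37, 4.51], [0.17, 1.92], [-2.96, 2.96]. Speed limits (rad/s): [2.39, 2.39, 3.14, 3.14, 3.14, 3.14, 3.14].

## Interface

Orientations are given as a rotation vector (axis times angle).
In Python, from bench import r gives the robot as it stands.
- The arm moves only by the tool carry_out, never from a script. Its argument "targets" is one flat list of numbers, 7 for each row, row after row: the finger opening in m, from 0 to 0.0854, then the shift along the tool's x, y, z in m, then the turn, a rotation vector about the tool's x, y, z in units of 5 degrees (1.0 is 5 degrees). A call has 1 to 12 rows; each row is the pose to reach, as a shift and turn from the pose measured when the call began, along the tool's axes at that moment; what a row does not reach only later rows make up. A row lasts 1/8 s, in which the tool goes at most 62.5 mm and 10.7 degrees, less where a joint would pass 70% of its speed; a pose out of reach is approached as far as the arm can. A call with a gripper value outside its range is refused whole. The fingers move at their own pace and stop on an object; "squeeze" is the grip in N (left out, the last holds). Time passes only in rows, so rows that repeat a pose let the fingers close. It gives the time, the measured TCP pose, the force and the opening at its end, in the units of the state.
- r.get_obs(): the state, without advancing time (a new reading comes with each control period).
- r.grab_frame(name): name is "scene" or "top" or "wrist"; returns the picture (420x560x3 uint8, blue, green, red); there is no depth.
- r.camera_info(name): a dict with "fx", "fy", "cx", "cy" (pixels), "xyz" and "orientation" of the camera in the world. Camera axes: x right, y up, looking along -z (the intrinsics and any distortion apply to the point x, -y, -z); pixel columns grow to the right and rows downward; lengths in m; the calibration is good to about 2 mm. A picture is of the moment at which its call begins: read the wrist's pose just before it. camera_info takes no time and is no camera call; for the wrist camera it gives the pose at the moment of the call.
- r.hand_in(): hands the job in, once; it reports no verdict.
The state is a dict: "clock": time; "joints": joint angles; "qvel": joint speeds; "tau": joint torques, N m; "tcp_pos": TCP position; "orientation": TCP orientation; "contact_force": force on the tool from outside, world axes, zero at the start; "moment": the same for the moment, N m; "grip_width": finger opening in m.
Only numpy, scipy, OpenCV 4.12 (cv2) and the standard library are available. Lean on these libraries where they do the work, as an engineer would, in place of code of your own. Each camera call takes 0.05 s, during which the arm holds its last target. There are 200 camera calls.

## Working session

There is one attempt and no reset: what is moved stays moved. The work goes in short steps, Python scripts to look and compute and a tool call to move; the robot and the scene stay as the last step left them, time stands still between calls to the robot, and variables do not carry over. Pictures are saved under pics/ and viewed, about 8 in all and at most 12, crops included, and the job is handed in when it is done.

Besides the shell and the picture viewer there is one more tool, called after "Call:" in YAML: its name, and indented under it one key for each argument. carry_out: Moves the arm, as the interface text tells. Its arguments: {"type":"object","properties":{"targets":{"type":"array","items":{"type":"number"}},"squeeze":{"type":"number"}},"required":["targets"]}

```bash
mkdir -p pics; python3 - <<'E'
from bench import r
import cv2,numpy as np
print(r.get_obs())
for n in("scene","top"):
    print(n,r.camera_info(n)); f=r.grab_frame(n); cv2.imwrite(f"pics/{n}0.png",f)
E
```

```text
{'clock': 0.0, 'joints': array([ 1.07988027,  0.47780753,  0.02234711,  1.55644647, -0.01152658,
        1.10932319, -0.08311393]), 'qvel': array([ 0.0005249 , -0.00052471, -0.00058407, -0.001256  , -0.00088221,
        0.00107823,  0.00027553]), 'tau': array([-7.13139470e-04, -5.96448326e+01,  1.60770692e+00, -2.81199718e+01,
        1.24880439e-02,  9.28998808e-03, -4.88301964e-06]), 'tcp_pos': array([ 0.25190056, -0.62559032,  0.23032299]), 'orientation': array([ 2.01207162,  0.39182317, -2.01303208]), 'contact_force': array([-0.20141402, -0.20804698,  0.48797436]), 'moment': array([-0.0030127 ,  0.00233559,  0.0010849 ]), 'grip_width': 0.08552631419480174}
scene {'fx': 489.11467148887766, 'fy': 489.11467148887766, 'cx': 275.516221906776, 'cy': 209.842637020308, 'xyz': array([ 1.23072504, -0.75998888,  0.82717677]), 'orientation': array([0.93764506, 0.34838112, 0.60914144])}
top {'fx': 399.18403494228704, 'fy': 399.18403494228704, 'cx': 282.1407622623491, 'cy': 210.57049487262768, 'xyz': array([0.46052376, 0.04396059, 1.10891627]), 'orientation': array([ 0.08708917, -0.07213959, -1.55434995])}
```

View pics/top0.png

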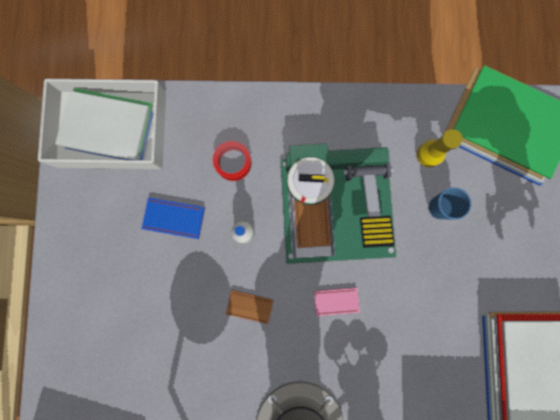

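View pics/scene0.png

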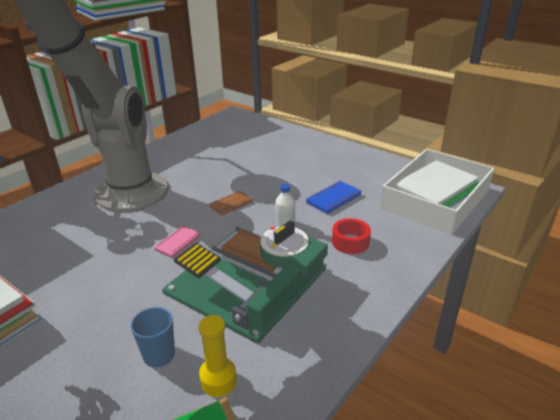

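Top view: press base spans about (285-396, 148-262), front toward the robot. The dial is near (311,180), its yellow line points right, and the red mark is near (304,199). The tread is at (377,231) and the plaque in the bed at (313,222). I'll measure next.

```bash
cat > h.py <<'E'
import cv2,numpy as np
from scipy.spatial.transform import Rotation as R
def ray(ci,u,v):
    d=np.array([(u-ci['cx'])/ci['fx'],-(v-ci['cy'])/ci['fy'],-1.])
    return np.array(ci['xyz']),R.from_rotvec(ci['orientation']).apply(d)
def onz(ci,u,v,z):
    o,d=ray(ci,u,v); return o+d*(z-o[2])/d[2]
def proj(ci,p):
    q=R.from_rotvec(ci['orientation']).inv().apply(np.array(p)-ci['xyz'])
    return np.array([ci['cx']+ci['fx']*q[0]/-q[2],ci['cy']-ci['fy']*q[1]/-q[2]])
def mask(f,lo,hi):
    return cv2.inRange(cv2.cvtColor(f,cv2.COLOR_BGR2HSV),np.array(lo),np.array(hi))
def blobs(m,amin=8):
    n,l,s,c=cv2.connectedComponentsWithStats(m)
    return [(s[i,4],tuple(s[i,:4]),c[i].round(1)) for i in range(1,n) if s[i,4]>=amin]
E
python3 - <<'E'
from bench import r
from h import *
f=cv2.imread('pics/top0.png'); ci=r.camera_info('top')
roi=np.zeros(f.shape[:2],np.uint8); roi[140:270,275:405]=255
for n,lo,hi in(('yel',(20,120,110),(35,255,255)),('red',(0,150,90),(6,255,255)),('red2',(170,120,90),(180,255,255)),('white',(0,0,170),(180,40,255)),('brown',(4,80,40),(18,255,200)),('green',(60,80,20),(95,255,200))):
    print(n,[b for b in blobs(mask(f,lo,hi)&roi,4)])
g=mask(f,(60,80,20),(95,255,200))&roi
print(cv2.minAreaRect(cv2.findNonZero(g)))
cv2.imwrite('pics/crop1.png',cv2.resize(f[140:270,275:405],(598,598),interpolation=cv2.INTER_CUBIC))
E
```

```text
yel [(np.int32(62), (np.int32(312), np.int32(175), np.int32(16), np.int32(7)), array([319.5, 177.5])), (np.int32(100), (np.int32(362), np.int32(218), np.int32(28), np.int32(5)), array([375.6, 219.9])), (np.int32(104), (np.int32(363), np.int32(223), np.int32(28), np.int32(5)), array([376.5, 225.1])), (np.int32(99), (np.int32(363), np.int32(228), np.int32(29), np.int32(6)), array([377.1, 230.5])), (np.int32(104), (np.int32(364), np.int32(234), np.int32(29), np.int32(5)), array([377.7, 235.9])), (np.int32(101), (np.int32(365), np.int32(239), np.int32(28), np.int32(5)), array([378.7, 241.3]))]
red [(np.int32(9), (np.int32(301), np.int32(198), np.int32(4), np.int32(4)), array([302.6, 199.7]))]
red2 []
white [(np.int32(81), (np.int32(303), np.int32(158), np.int32(22), np.int32(16)), array([317.1, 162.7])), (np.int32(650), (np.int32(288), np.int32(164), np.int32(35), np.int32(39)), array([302.9, 186.8])), (np.int32(9), (np.int32(389), np.int32(249), np.int32(4), np.int32(3)), array([390.7, 249.9]))]
brown [(np.int32(1447), (np.int32(295), np.int32(199), np.int32(36), np.int32(48)), array([312.3, 224.1]))]
green [(np.int32(4876), (np.int32(282), np.int32(144), np.int32(113), np.int32(119)), array([340.8, 200.7])), (np.int32(439), (np.int32(376), np.int32(176), np.int32(16), np.int32(41)), array([383.9, 195.9])), (np.int32(5), (np.int32(392), np.int32(245), np.int32(2), np.int32(3)), array([392.6, 245.8]))]
((337.0810241699219, 201.37759399414062), (116.09343719482422, 107.6961898803711), 86.633544921875)
```

View pics/crop1.png

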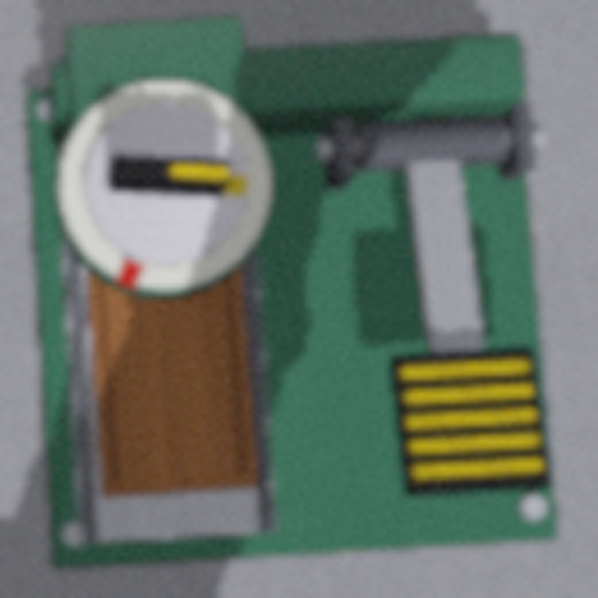

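Crop (4.6x): the ring is centred at (165,187) with radius 107, and the red mark at (128,273). The notch is at (235,186), the plaque's front edge runs (107,492)-(258,485), and the base's front corners are (57,566) and (556,537).

```bash
python3 - <<'E'
from bench import r
from h import *
ci=r.camera_info('top'); P=lambda x,y,z:onz(ci,275+(x+.5)/4.6-.5,140+(y+.5)/4.6-.5,z)[:2]
a,b=P(57,566,.018),P(556,537,.018); print('front corners',a,b)
ey=(a-b)/np.linalg.norm(a-b); print(np.linalg.norm(a-b))
rl=onz(ci,375.6,219.9,.1)[:2];
t1=onz(ci,375.6,219.9,.091)[:2];t2=onz(ci,378.7,241.3,.104)[:2];print('ribs dir',t1-t2)
yaw1=np.arctan2(-ey[0],ey[1]);yaw=yaw1; print('yaw',yaw1,np.arctan2(*(t1-t2)[::-1]))
C=P(165,187,.105);print('dial axis (ring)',C)
ex=np.array([np.cos(yaw),np.sin(yaw)]);ey=np.array([-ex[1],ex[0]])
O1=(a+b)/2+.15*ex if False else (a+b)/2+.145*ex; O2=C-.06*ex-.075*ey
T=onz(ci,377.1,230.5,.099)[:2]
O3=T-ex*(.085-.17*np.cos(.2)+.0)+.085*ey
print('origins',O1,O2,O3,'tread',T)
ang=lambda p:np.arctan2(*(p-C)[::-1])
n=P(235,186,.115);m=P(128,273,.105)
for q,v in(('notch',n),('mark',m)): 
    d=v-C; print(q,v,np.linalg.norm(d),'dial angle',(np.arctan2(d[1],d[0])-yaw-np.pi)%(2*np.pi))
b0,b1=P(110,173,.149),P(228,171,.149);print('bar',b0,b1,(b0+b1)/2,np.arctan2(*(b1-b0)[::-1]))
p0,p1=P(107,492,.048),P(258,485,.048);print('plaque front',p0,p1,(p0+p1)/2)
for k in(O1,O2,O3): print('plaque x',((p0+p1)/2-k)@ex+.08,((p0+p1)/2-k)@ey)
E
```

```text
front corners [0.42994008 0.0398736 ] [ 0.45148176 -0.25366456]
0.2943275295463981
ribs dir [0.05473035 0.00438909]
yaw 0.0732549851525736 0.08002357825886317
dial axis (ring) [ 0.64139848 -0.01661692]
origins [ 0.58532203 -0.09628301] [ 0.58704861 -0.09580714] [ 0.59147327 -0.09539702] tread [ 0.51630193 -0.18614215]
notch [ 0.64068267 -0.05433234] 0.037722208761503395 dial angle 1.4785641946824608
mark [0.59311626 0.00336019] 0.052251873169239044 dial angle 5.817621011943079
bar [0.64058163 0.01521983] [ 0.64251637 -0.0472316 ] [ 0.641549   -0.01600589] -1.539826221456979
plaque front [0.47345813 0.01182596] [ 0.47879758 -0.07493188] [ 0.47612785 -0.03155296]
plaque x -0.02416376726158817 0.07254831410665255
plaque x -0.025920543172502197 0.07220009479651149
plaque x -0.030363346531428734 0.07211491006736981
```

```bash
cat >> h.py <<'E'
O=np.array([.588,-.096]);yaw=.076
ex=np.array([np.cos(yaw),np.sin(yaw)]);ey=np.array([-ex[1],ex[0]])
C=np.array([.6415,-.0163])
def st():
    from bench import r
    o=r.get_obs();Rc=R.from_rotvec(o['orientation']);return o,Rc
def yang():
    o,Rc=st();y=Rc.as_matrix()[:,1];return np.arctan2(y[1],y[0])
def go(p,a):
    o,Rc=st()
    x=np.array([0,0,-1.]);y=np.array([np.cos(a),np.sin(a),0]);M=np.c_[x,y,np.cross(x,y)]
    d=Rc.inv().apply(np.array(p)-o['tcp_pos']);t=(Rc.inv()*R.from_matrix(M)).as_rotvec()/np.radians(5)
    print('shift mm',(d*1000).round(1),'turn',t.round(2))
E
python3 - <<'E'
from h import *
o,Rc=st();print(Rc.as_matrix().round(3),np.degrees(yang()))
p=O+ex*(-.105-.02)+ey*.073
for a in(yaw+np.pi/2,yaw-np.pi/2):
  print(p);go([*p,.2],a)
E
```

```text
[[-0.001  0.373 -0.928]
 [ 0.002 -0.928 -0.373]
 [-1.    -0.002  0.   ]] -68.06841848253583
[ 0.45781817 -0.03270158]
shift mm [  31.1 -473.1 -412.5] turn [-3.248e+01 -3.000e-02  1.000e-02]
[ 0.45781817 -0.03270158]
shift mm [  31.1 -473.1 -412.5] turn [3.52 0.   0.02]
```

Call:
carry_out:
  targets: [0, 0.03, -0.473, -0.413, 3.52, 0, 0, 0, 0.03, -0.473, -0.413, 3.52, 0, 0, 0, 0.03, -0.473, -0.413, 3.52, 0, 0, 0, 0.03, -0.473, -0.413, 3.52, 0, 0, 0, 0.03, -0.473, -0.413, 3.52, 0, 0, 0, 0.03, -0.473, -0.413, 3.52, 0, 0, 0, 0.03, -0.473, -0.413, 3.52, 0, 0, 0, 0.03, -0.473, -0.413, 3.52, 0, 0, 0, 0.03, -0.473, -0.413, 3.52, 0, 0, 0, 0.03, -0.473, -0.413, 3.52, 0, 0, 0, 0.03, -0.473, -0.413, 3.52, 0, 0, 0, 0.03, -0.473, -0.413, 3.52, 0, 0]
  squeeze: 40

```text
clock: 1.6
tcp_pos: [0.4579, -0.0327, 0.2008]
orientation: [2.181, 0.085, -2.185]
contact_force: [-0.3, -0.1, 0.9]
grip_width: -0.0001
```

```bash
python3 - <<'E'
from h import *
from bench import r
print(r.get_obs()['clock'],r.get_obs()['joints'].round(2),r.get_obs()['contact_force'].round(1))
go([*(O+ex*-.128+ey*.073),.036],yaw-np.pi/2)
f=r.grab_frame('wrist');cv2.imwrite('pics/w1.png',f);ci=r.camera_info('wrist');print(ci)
E
```

```text
1.6 [ 0.21  0.18 -0.3   2.07  0.06  0.91 -1.62] [-0.3 -0.1  0.9]
shift mm [164.8   0.2   2.9] turn [0.01 0.02 0.01]
{'fx': 293.946528702612, 'fy': 293.946528702612, 'cx': 279.5072021203627, 'cy': 207.55714125892936, 'xyz': array([ 0.52260327, -0.0280093 ,  0.3424794 ]), 'orientation': array([-0.21237778,  0.19872867, -1.4861263 ])}
```

View pics/w1.png

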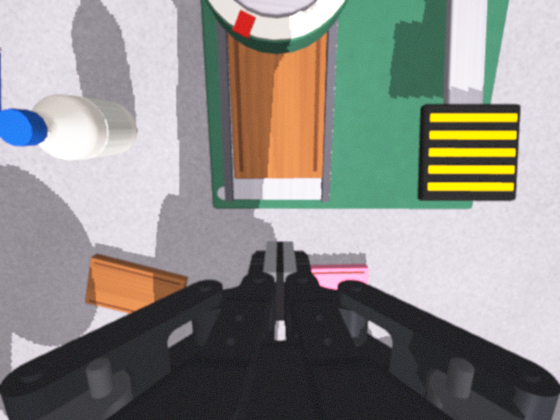

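Wrist view: plaque front edge runs (233,178)-(325,182), the red mark is at (244,24), and the tread spans (419-520, 104-201).

```bash
python3 - <<'E'
from h import *
from bench import r
f=cv2.imread('pics/w1.png');ci=r.camera_info('wrist')
for u,v,z in((233,178,.048),(325,182,.048),(217,208,.018),(473,208,.018),(232,199,.03),(322,201,.03)):
    p=onz(ci,u,v,z)[:2];print(p.round(4),((p-O)@ex).round(4),((p-O)@ey).round(4))
b=[b for b in blobs(mask(f[:60,200:300],(0,150,90),(6,255,255)),20)];print(b)
m=onz(ci,200+b[0][2][0],b[0][2][1],.105)[:2];print('mark',m,np.linalg.norm(m-C),np.degrees(np.arctan2(*(m-C)[::-1])))
for x,y,z in((-.145,.145,.018),(-.145,-.145,.018)): print(proj(ci,[*(O+x*ex+y*ey),z]))
E
```

```text
[0.4703 0.0155] -0.1089 0.1201
[ 0.4733 -0.0776] -0.113 0.027
[0.429  0.0371] -0.1485 0.1448
[ 0.451  -0.2549] -0.1486 -0.148
[0.4439 0.0185] -0.135 0.1251
[ 0.4491 -0.0798] -0.1373 0.0267
[(np.int32(368), (np.int32(32), np.int32(11), np.int32(23), np.int32(27)), array([43.6, 24. ]))]
mark [0.59225726 0.00328717] 0.05299532379888593 158.30893835997767
[216.61273374 205.08184766]
[470.91779776 204.92868794]
```

Call:
carry_out:
  targets: [0, 0.05, 0, 0.01, 0, 0, 0, 0, 0.1, 0, 0.01, 0, 0, 0, 0, 0.14, 0, 0.01, 0, 0, 0, 0, 0.164, 0, 0.01, 0, 0, 0, 0, 0.164, 0, 0.01, 0, 0, 0]

```text
clock: 2.28
tcp_pos: [0.4457, -0.036, 0.0356]
orientation: [2.179, 0.079, -2.191]
contact_force: [-0.7, -0.5, 0.5]
grip_width: 0.0001
```

```bash
python3 - <<'E'
from h import *
go([*(O+ex*-.071+ey*.0735),.036],yaw-np.pi/2)
E
```

```text
shift mm [ -0.8  -3.2 -66.3] turn [-0.05  0.07  0.01]
```

Call:
carry_out:
  targets: [0, -0.001, -0.001, -0.01, 0, 0, 0, 0, -0.001, -0.001, -0.018, 0, 0, 0, 0, -0.001, -0.002, -0.025, 0, 0, 0, 0, -0.001, -0.002, -0.032, 0, 0, 0, 0, -0.001, -0.002, -0.039, 0, 0, 0, 0, -0.001, -0.003, -0.045, 0, 0, 0, 0, -0.001, -0.003, -0.051, 0, 0, 0, 0, -0.001, -0.003, -0.056, 0, 0, 0, 0, -0.001, -0.003, -0.06, 0, 0, 0, 0, -0.001, -0.003, -0.06, 0, 0, 0]

```text
clock: 3.52
tcp_pos: [0.5062, -0.0286, 0.0363]
orientation: [2.18, 0.079, -2.19]
contact_force: [-0.5, 0.3, -0.1]
grip_width: 0.0001
```

Call:
carry_out:
  targets: [0, 0, 0, -0.002, 0, 0, 0, 0, 0, 0, -0.004, 0, 0, 0]

```text
clock: 3.78
tcp_pos: [0.5101, -0.0283, 0.0362]
orientation: [2.18, 0.079, -2.19]
contact_force: [-3.0, 0.6, -0.1]
grip_width: 0.0003
```

Call:
carry_out:
  targets: [0, 0, 0, -0.0015, 0, 0, 0, 0, 0, 0, -0.003, 0, 0, 0]

```text
clock: 4.03
tcp_pos: [0.5125, -0.0282, 0.0361]
orientation: [2.178, 0.079, -2.192]
contact_force: [-5.8, -0.3, 3.7]
grip_width: 0.0001
```

Call:
carry_out:
  targets: [0, 0, 0, -0.0015, 0, 0, 0, 0, 0, 0, -0.003, 0, 0, 0]

```text
clock: 4.28
tcp_pos: [0.5124, -0.0282, 0.0356]
orientation: [2.171, 0.078, -2.198]
contact_force: [-10.7, -0.4, 7.6]
grip_width: -0.0002
```

Call:
carry_out:
  targets: [0, 0, 0, -0.0015, 0, 0, 0, 0, 0, 0, 0.01, 0, 0, 0, 0, 0, 0, 0.03, 0, 0, 0, 0, -0.04, 0, 0.05, 0, 0, 0, 0, -0.1, 0, 0.05, 0, 0, 0, 0, -0.16, 0, 0.05, 0, 0, 0, 0, -0.2, 0, 0.05, 0, 0, 0, 0, -0.2, 0, 0.05, 0, 0, 0]

```text
clock: 5.28
tcp_pos: [0.4675, -0.0317, 0.2397]
orientation: [2.181, 0.077, -2.188]
contact_force: [0.4, -1.0, 0.1]
grip_width: -0.0001
```

```bash
python3 - <<'E'
from h import *
from bench import r
f=r.grab_frame('wrist');cv2.imwrite('pics/w2.png',f);ci=r.camera_info('wrist');
o=r.get_obs();print(o['tcp_pos'],o['joints'].round(2))
hm=O+ex*-.06+ey*.075; print('edge home at px',proj(ci,[*hm,.048]))
go([*C,.22],np.radians(1.8))
E
```

```text
[ 0.46604646 -0.0317599   0.23755366] [ 0.22  0.15 -0.32  2.    0.06  1.   -1.62]
edge home at px [278.54807557 134.72272856]
shift mm [  16.2   -2.9 -176.2] turn [-17.54   0.07   0.06]
```

View pics/w2.png

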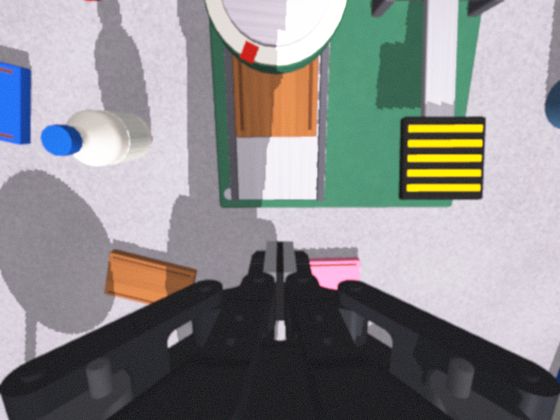

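The plaque's front edge is now at row 136, against a predicted home row of 135 (the base edge shows the same 2 px bias), so it is home. Next, the dial.

Call:
carry_out:
  targets: [0.07, 0, 0, -0.02, -2, 0, 0, 0.07, 0, 0, -0.04, -4, 0, 0, 0.07, 0, 0, -0.06, -6, 0, 0, 0.07, 0, 0, -0.08, -8, 0, 0, 0.07, 0, 0, -0.1, -10, 0, 0, 0.07, 0, 0, -0.12, -12, 0, 0, 0.07, 0, 0, -0.14, -14, 0, 0, 0.07, 0, -0.001, -0.16, -16, 0, 0, 0.07, 0, -0.003, -0.176, -17.54, 0, 0, 0.07, 0, -0.003, -0.176, -17.54, 0, 0, 0.07, 0, -0.003, -0.176, -17.54, 0, 0]

```text
clock: 6.7
tcp_pos: [0.6403, -0.0163, 0.235]
orientation: [1.183, 1.229, -1.195]
contact_force: [0.1, 0.5, 0.4]
grip_width: 0.0698
```

```bash
python3 - <<'E'
from h import *
from bench import r
o=r.get_obs();print(o['tcp_pos'],o['joints'].round(2))
f=r.grab_frame('wrist');cv2.imwrite('pics/w3.png',f);ci=r.camera_info('wrist');
print(blobs(mask(f,(20,120,110),(35,255,255)),20))
print('axis .149 px',proj(ci,[*C,.149]),proj(ci,[*C,.105]))
go([*C,.120],np.radians(1.8))
E
```

```text
[ 0.64031348 -0.0163213   0.23502501] [ 0.3   0.47 -0.52  1.6   0.25  1.14 -0.25]
[(np.int32(307), (np.int32(277), np.int32(213), np.int32(12), np.int32(34)), array([282.5, 229.5])), (np.int32(163), (np.int32(138), np.int32(352), np.int32(11), np.int32(22)), array([142.9, 362.2]))]
axis .149 px [282.8479097  213.62094252] [282.7732859  200.66383414]
shift mm [115.5   2.1  -0.2] turn [-0.02  0.01  0.1 ]
```

View pics/w3.png

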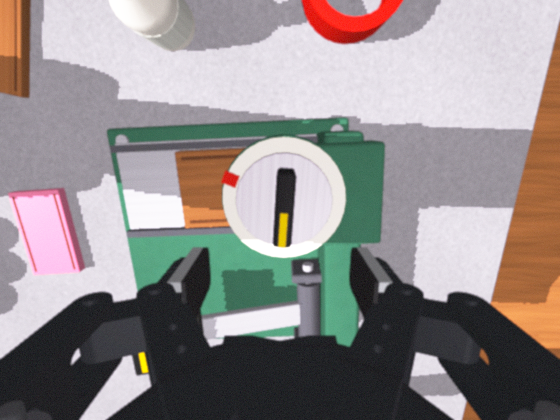

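Wrist view: bar ends at (286,169) and (283,247), axis end of the yellow line at (283,213), and red mark at (231,179). The ring is centred at (284,197).

```bash
python3 - <<'E'
from h import *
from bench import r
f=cv2.imread('pics/w3.png');ci=r.camera_info('wrist')
a,b=onz(ci,286.,169,.149)[:2],onz(ci,283,247,.149)[:2];print(a,b,(a+b)/2,np.linalg.norm(a-b),'bar',np.degrees(np.arctan2(*(b-a)[::-1])))
m=[b for b in blobs(mask(f[160:200,215:245],(0,150,90),(6,255,255)),20)];print(m)
p=onz(ci,215+m[0][2][0],160+m[0][2][1],.105)[:2];c=onz(ci,284.3,197.2,.105)[:2]
for q in(C,c): print(q,'mark',np.degrees(np.arctan2(*(p-q)[::-1])),np.linalg.norm(p-q))
y=blobs(mask(f[200:255,270:300],(20,120,110),(35,255,255)),20);print(y)
E
```

```text
[0.6427589  0.01983252] [ 0.64258003 -0.04527257] [ 0.64266946 -0.01272003] 0.06510534412287783 bar -90.15741677966002
[(np.int32(172), (np.int32(6), np.int32(10), np.int32(17), np.int32(17)), array([14.2, 18.5]))]
[ 0.6415 -0.0163] mark 158.7843577350078 0.05447675128889773
[ 0.6428379  -0.01286938] mark 162.65088314723639 0.054606797896131744
[(np.int32(307), (np.int32(7), np.int32(13), np.int32(12), np.int32(34)), array([12.5, 29.5]))]
```

Call:
carry_out:
  targets: [0.06, 0.04, 0.001, 0, 0, 0, 0, 0.06, 0.08, 0.002, 0, 0, 0, 0, 0.06, 0.1, 0.002, 0, 0, 0, 0, 0.06, 0.115, 0.002, 0, 0, 0, 0, 0.06, 0.115, 0.002, 0, 0, 0, 0]

```text
clock: 7.38
tcp_pos: [0.6411, -0.0165, 0.1201]
orientation: [1.182, 1.229, -1.195]
contact_force: [0.4, 0.2, 0.0]
grip_width: 0.06
```

Call:
carry_out:
  targets: [0, 0, 0, -0.002, 0, 0, 0, 0, 0, 0, -0.002, 0, 0, 0, 0, 0, 0, -0.002, 0, 0, 0, 0, 0, 0, -0.002, 0, 0, 0, 0, 0, 0, -0.002, 0, 0, 0]
  squeeze: 60

```text
clock: 8.0
tcp_pos: [0.6427, -0.0139, 0.1215]
orientation: [1.184, 1.227, -1.192]
contact_force: [3.5, 1.8, 5.9]
grip_width: 0.0145
```

Call:
carry_out:
  targets: [0, 0, 0, 0, 1.5, 0, 0, 0, 0, 0, 0, 3, 0, 0, 0, 0, 0, 0, 4.5, 0, 0, 0, 0, 0, 0, 6, 0, 0, 0, 0, 0, 0, 7.5, 0, 0, 0, 0, 0, 0, 9, 0, 0, 0, 0, 0, 0, 10, 0, 0, 0, 0, 0, 0, 10, 0, 0]

```text
clock: 9.0
tcp_pos: [0.6442, -0.0145, 0.1216]
orientation: [1.796, 0.683, -1.802]
contact_force: [7.2, -0.7, -2.2]
grip_width: 0.0151
```

```bash
python3 - <<'E'
from h import *
o,_=st();print(np.degrees(yang()),o['joints'].round(2),o['contact_force'],o['moment'])
E
```

```text
-48.41778067421847 [ 0.13  0.56 -0.28  1.71  0.19  0.9  -1.07] [ 7.17645079 -0.74744563 -2.21232018] [ 0.05861844 -1.43396411 -0.10609498]
```

Call:
carry_out:
  targets: [0, 0, 0.001, -0.001, 1.5, 0, 0, 0, 0, 0.001, -0.001, 3, 0, 0, 0, 0, 0.001, -0.001, 4.5, 0, 0, 0, 0, 0.001, -0.001, 6, 0, 0, 0, 0, 0.001, -0.001, 7.5, 0, 0, 0, 0, 0.001, -0.001, 9, 0, 0, 0, 0, 0.001, -0.001, 10.5, 0, 0, 0, 0, 0.001, -0.001, 12, 0, 0, 0, 0, 0.001, -0.001, 12.3, 0, 0, 0, 0, 0.001, -0.001, 12.3, 0, 0]

```text
clock: 10.25
tcp_pos: [0.6446, -0.0163, 0.1215]
orientation: [-2.029, 0.361, 2.038]
contact_force: [-1.5, -5.2, 6.0]
grip_width: 0.0153
```

```bash
python3 - <<'E'
from h import *
o,_=st();print(np.degrees(yang()),o['joints'].round(2),o['contact_force'],o['moment'])
E
```

```text
-109.91839618422445 [-0.06  0.54 -0.02  1.72  0.02  0.88 -2.01] [-1.49003371 -5.1777185   6.02090005] [-0.41574094  0.2886111  -0.02486221]
```

Release, rise, and step back toward the robot to see the dial with both cameras.

Call:
carry_out:
  targets: [0.06, 0, 0, 0, 0, 0, 0, 0.06, 0, 0, 0, 0, 0, 0, 0.06, 0, 0, 0, 0, 0, 0, 0.06, -0.03, 0, 0, 0, 0, 0, 0.06, -0.07, 0, 0, 0, 0, 0, 0.06, -0.12, 0.03, 0.03, 0, 0, 0, 0.06, -0.14, 0.08, 0.08, 0, 0, 0, 0.06, -0.14, 0.11, 0.11, 0, 0, 0, 0.06, -0.14, 0.11, 0.11, 0, 0, 0, 0.06, -0.14, 0.11, 0.11, 0, 0, 0]

```text
clock: 11.5
tcp_pos: [0.505, -0.0813, 0.2627]
orientation: [-2.031, 0.359, 2.037]
contact_force: [0.3, 0.2, -0.0]
grip_width: 0.0598
```

```bash
python3 - <<'E'
from h import *
from bench import r
o=r.get_obs();print(o['tcp_pos'])
f=r.grab_frame('wrist');cv2.imwrite('pics/w4.png',f)
t=r.grab_frame('top');s=r.grab_frame('scene');cv2.imwrite('pics/top4.png',t)
cw=r.camera_info('wrist');u,v=proj(cw,[*C,.12]).astype(int);print(u,v)
W=f[max(0,v-70):v+70,max(0,u-70):u+70];print(max(0,v-70),max(0,u-70),W.shape)
T=t[140:220,271:351]
cv2.imwrite('pics/c4.png',np.hstack([cv2.resize(W,(400,400),interpolation=cv2.INTER_CUBIC),cv2.resize(T,(400,400),interpolation=cv2.INTER_CUBIC)]))
E
```

```text
[ 0.50503408 -0.08134211  0.26274466]
159 79
9 89 (140, 140, 3)
```

View pics/c4.png

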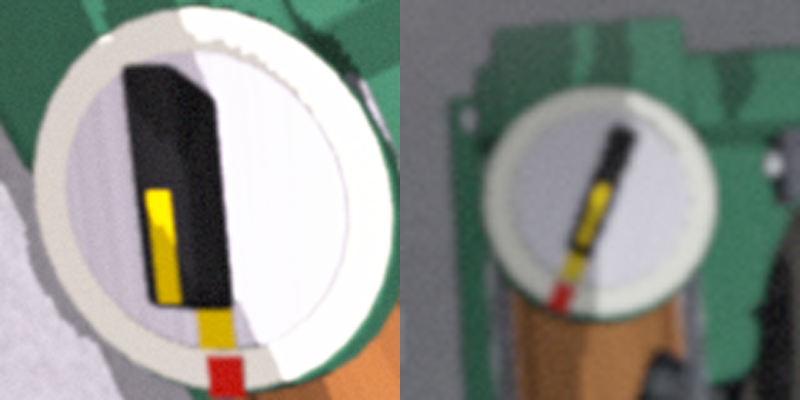

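The notch sits in line with the red mark in both views: top crop notch (572,268), mark (561,298), centre (600,203), about 1° apart; the wrist view gives 2-3°. Pedal next.

```bash
python3 - <<'E'
from h import *
go([.514,-.187,.130],yaw-np.pi/2)
E
```

```text
shift mm [132.3  96.4 -44.5] turn [-4.83  0.05 -0.03]
```

Call:
carry_out:
  targets: [0, 0, 0.05, -0.02, -2, 0, 0, 0, 0, 0.096, -0.044, -4, 0, 0, 0, 0, 0.096, -0.044, -4.83, 0, 0, 0, 0.05, 0.096, -0.044, -4.83, 0, 0, 0, 0.1, 0.096, -0.044, -4.83, 0, 0, 0, 0.132, 0.096, -0.044, -4.83, 0, 0, 0, 0.132, 0.096, -0.044, -4.83, 0, 0, 0, 0.132, 0.096, -0.044, -4.83, 0, 0]

```text
clock: 12.65
tcp_pos: [0.515, -0.1864, 0.1313]
orientation: [2.177, 0.08, -2.185]
contact_force: [-0.6, 0.2, -0.1]
grip_width: -0.0002
```

```bash
python3 - <<'E'
from h import *
o,_=st();print(o['tcp_pos'],o['contact_force'],o['grip_width'])
go([.511,-.187,.066],yaw-np.pi/2)
E
```

```text
[ 0.51495019 -0.18639724  0.13127562] [-0.56915089  0.22391508 -0.05879333] -0.0002169864404721114
shift mm [65.3  0.1  3.7] turn [ 0.    0.04 -0.03]
```

Call:
carry_out:
  targets: [0, 0.012, 0, 0, 0, 0, 0, 0, 0.022, 0, 0, 0, 0, 0, 0, 0.03, 0, 0, 0, 0, 0, 0, 0.036, 0, 0.001, 0, 0, 0, 0, 0.042, 0, 0.002, 0, 0, 0, 0, 0.047, 0, 0.002, 0, 0, 0, 0, 0.052, 0, 0.003, 0, 0, 0, 0, 0.056, 0, 0.003, 0, 0, 0, 0, 0.058, 0, 0.003, 0, 0, 0, 0, 0.058, 0, 0.003, 0, 0, 0]

```text
clock: 13.9
tcp_pos: [0.5099, -0.187, 0.0731]
orientation: [2.174, 0.08, -2.19]
contact_force: [-5.6, -0.1, 9.0]
grip_width: 0.0004
```

Call:
carry_out:
  targets: [0, 0.002, 0, -0.001, 0, 0, 0, 0, 0.004, 0, -0.001, 0, 0, 0, 0, 0.006, 0, -0.001, 0, 0, 0, 0, 0.006, 0, -0.001, 0, 0, 0]

```text
clock: 14.4
tcp_pos: [0.5092, -0.187, 0.0671]
orientation: [2.171, 0.08, -2.194]
contact_force: [-5.2, 0.6, 8.8]
grip_width: 0.0001
```

Call:
carry_out:
  targets: [0, 0.0015, 0, 0, 0, 0, 0, 0, 0.003, 0, 0, 0, 0, 0]

```text
clock: 14.65
tcp_pos: [0.5091, -0.187, 0.0647]
orientation: [2.171, 0.08, -2.194]
contact_force: [-4.9, 1.8, 16.5]
grip_width: -0.0001
```

Call:
carry_out:
  targets: [0, 0.001, 0, 0, 0, 0, 0, 0, 0.0015, 0, 0, 0, 0, 0]

```text
clock: 14.9
tcp_pos: [0.5091, -0.1871, 0.0646]
orientation: [2.172, 0.08, -2.194]
contact_force: [-5.6, 2.5, 20.0]
grip_width: 0.0002
```

Call:
carry_out:
  targets: [0, 0.002, 0, 0, 0, 0, 0, 0, 0.0025, 0, 0, 0, 0, 0, 0, 0.0025, 0, 0, 0, 0, 0]

```text
clock: 15.28
tcp_pos: [0.5091, -0.1871, 0.0644]
orientation: [2.172, 0.08, -2.194]
contact_force: [-8.5, 3.3, 25.3]
grip_width: -0.0
```

Call:
carry_out:
  targets: [0, 0.0025, 0, 0, 0, 0, 0, 0, 0.0025, 0, 0, 0, 0, 0, 0, 0.0025, 0, 0, 0, 0, 0, 0, 0.0025, 0, 0, 0, 0, 0]

```text
clock: 15.78
tcp_pos: [0.5091, -0.1871, 0.0643]
orientation: [2.173, 0.079, -2.194]
contact_force: [-9.0, 3.2, 28.8]
grip_width: 0.0001
```

Call:
carry_out:
  targets: [0, 0.0025, 0, 0, 0, 0, 0, 0, 0.0025, 0, 0, 0, 0, 0, 0, 0.0025, 0, 0, 0, 0, 0, 0, 0.0025, 0, 0, 0, 0, 0]

```text
clock: 16.27
tcp_pos: [0.5091, -0.1871, 0.0643]
orientation: [2.173, 0.079, -2.194]
contact_force: [-9.2, 3.0, 29.2]
grip_width: 0.0
```

Held at 25-29 N for over 1 s. Let the pedal come up slowly, then clear.

Call:
carry_out:
  targets: [0, -0.002, 0, 0, 0, 0, 0, 0, -0.008, 0, 0, 0, 0, 0, 0, -0.014, 0, -0.001, 0, 0, 0, 0, -0.02, 0, -0.002, 0, 0, 0, 0, -0.026, 0, -0.003, 0, 0, 0, 0, -0.032, 0, -0.003, 0, 0, 0, 0, -0.04, 0, -0.003, 0, 0, 0, 0, -0.08, 0, 0, 0, 0, 0, 0, -0.13, 0, 0.05, 0, 0, 0, 0, -0.17, 0, 0.08, 0, 0, 0, 0, -0.17, 0, 0.08, 0, 0, 0, 0, -0.17, 0, 0.08, 0, 0, 0]

```text
clock: 17.77
tcp_pos: [0.4304, -0.1926, 0.2346]
orientation: [2.173, 0.079, -2.195]
contact_force: [-0.3, 0.9, 0.2]
grip_width: -0.0
```

```bash
python3 - <<'E'
from h import *
from bench import r
o=r.get_obs();print(o['tcp_pos'],o['contact_force'])
f=r.grab_frame('wrist');t=r.grab_frame('top')
print([b for b in blobs(mask(t,(20,120,110),(35,255,255)),20) if 340<b[2][0]<400])
cv2.imwrite('pics/c5.png',np.hstack([cv2.resize(f,(400,300)),cv2.resize(t[140:270,275:405],(400,400))[:300] ]))
cv2.imwrite('pics/c5.png',np.hstack([cv2.copyMakeBorder(cv2.resize(f,(400,300)),0,100,0,0,0),cv2.resize(t[140:270,275:405],(400,400),interpolation=cv2.INTER_CUBIC)]))
E
```

```text
[ 0.43043887 -0.19263572  0.23458161] [-0.28639775  0.8657087   0.16396253]
[(np.int32(104), (np.int32(362), np.int32(218), np.int32(28), np.int32(5)), array([375.6, 219.9])), (np.int32(105), (np.int32(363), np.int32(223), np.int32(28), np.int32(5)), array([376.5, 225.1])), (np.int32(107), (np.int32(363), np.int32(228), np.int32(29), np.int32(6)), array([377.1, 230.5])), (np.int32(107), (np.int32(364), np.int32(234), np.int32(29), np.int32(5)), array([377.8, 235.9])), (np.int32(106), (np.int32(364), np.int32(239), np.int32(30), np.int32(5)), array([378.7, 241.3]))]
```

View pics/c5.png

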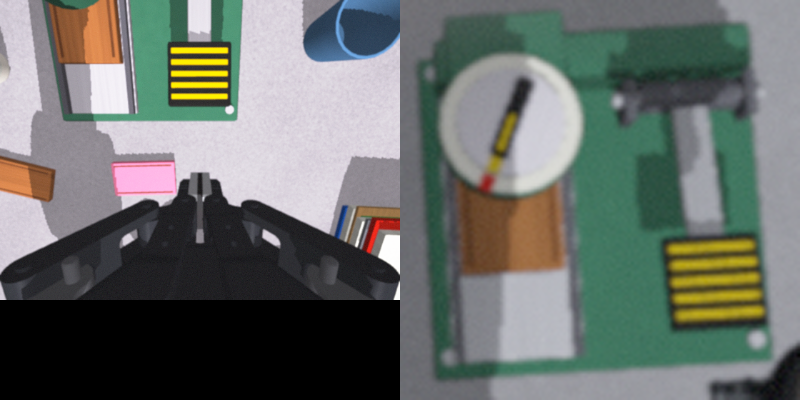

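The tread ribs are back at their starting pixels (375.6,219.9 to 378.7,241.3), so the pedal is up. The notch is still in line with the red mark, and the plaque edge is still at the home position.

```bash
python3 -c "
from bench import r
print(r.hand_in())"
```

```text
the job is handed in; nothing more can be done
None
```

The job is handed in at about 18 s on the clock. The plaque is home, the dial is on the mark, and the pedal was pressed and is back up.

- **Plaque:** I pushed it with the shut fingers until it stopped at about 11 N. The wrist camera put its front edge within about 1 mm of the fully home position. The final top view showed it unmoved.
- **Dial:** One grasp turned it about 111° clockwise. The notch and red mark then lined up to about 1° in the top view and 2–3° in the wrist view. Before the turn the two cameras disagreed by about 7° on how far it had to go. I turned to the middle and checked afterwards.
- **Pedal:** It was held at its stop at about 25–29 N for about 1 s. The highest force reading was 29 N upward, about 31 N with the sideways part. After release the tread's ribs were back at their starting pixels.
- **Hand-in:** The arm was clear of everything, with the force reading below 1 N. I did not measure the bystanders again, but the arm never came near them and felt no unexpected contact.

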